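# Set the board stage to its index with the screw play taken out

## Task

Turn the stage's black knob to set the carriage with the blue circuit board so that its yellow pointer lines up with the red index: first wind it back clearly past the index towards the knob, then bring it up to the index with a last turn clockwise, so that the play of the screw is taken out, and let go. Move the carriage by the knob alone, never force the knob sideways (it wobbles as it turns), and leave the red index and the meter, screwdriver and tray alone.

Things in the scene. Friction and masses are not known exactly. Their poses are not given: they have to be found in the camera images.
- stage: Screw-driven stage, fixed to the bench: dark steel base 150 x 360 x 12 mm with the grey gear head and knob at one end. Origin on the bench roughly under the knob (within 10 mm); z up; its +y points along the rails from the knob to the far end, the way the carriage slides; aluminium scale rail on its +x side.
- give_x (a joint): Sideways shift (m) of the knob on its stiff spring hub along one direction that turns with the knob; 0 unloaded, 1 mm per 25 N of side load. More than 0.5 mm (12.5 N) either way is too much.
- give_y (a joint): The same, at right angles to give_x: 1 mm per 25 N, at most 0.5 mm (12.5 N) either way.
- knob_grip (a point): Centre of the knob at the height to grip it, about 95 mm above the bench: black fluted round knob, 44 mm diameter, 30 mm high, upright axis, top 13 mm above this point, underside 17 mm below; the top of the grey gear head (64 mm square) lies 31 mm below this point.
- knob_foot (a point): Centre of the same knob's underside. The knob sits 2 to 4.5 mm off-centre on its spindle, in an unknown direction, so it runs in a small circle as it turns. Clockwise from above drives the brass nut along the stage's +y, 8 mm per radian (50 mm a turn); anticlockwise pulls it back. Turns many turns both ways, takes 0.05 N m in the play and about 0.15 N m driving the carriage; stays where left.
- carriage: Carriage: aluminium plate 100 x 94 x 10 mm carrying a blue circuit board, board top 60 mm above the bench. Origin at the middle of the plate's underside, axes as the stage. Slides along the stage's y with friction and stays where left. The brass nut moves it only after the play, 3.5 to 6.5 mm in all and different each time, is taken up. Must not be touched.
- nut_face (a point): Middle of the top edge of the brass nut's face towards the carriage. The nut (34 x 16 x 26 mm) stands in an open yoke at the knob end of the carriage. The lip it pushes when driving to +y is 47 mm from the carriage origin on the knob side: with the play out this point's y in the carriage's frame is -47 mm. When driving back it pulls on the yoke's rear bar instead.
- pointer (a point): Tip of the yellow pointer (3 mm wide) on the carriage's +x edge, 56 mm above the bench. At the start it stands 4 to 12 mm beyond the index (on its +y side, away from the knob).
- mark (a point): Tip of the red index (3 mm wide) on the scale rail, 56 mm above the bench, axes as the stage. The pointer is on it when both have the same y in the stage's frame.
- index: Red index clip 16 x 12 mm with its tip, on the aluminium scale rail of the stage. Origin in the middle of its underside; its tip (mark) lies 13.5 mm from it towards the carriage. Must not be touched.
- meter: Bystander: green hand multimeter 85 x 160 x 44 mm lying on the bench on the robot's side of the stage; origin under its middle, long axis y.
- screwdriver: Bystander: orange-handled screwdriver lying on the bench beside the knob end of the stage, along its own x.
- tray: Bystander: open blue parts tray 90 x 120 x 25 mm on the bench on the far side of the stage; origin under its middle.

How it is judged:
By the outcome, as a careful person would: the job done as asked, in the order asked, and still so for the second after the job is handed in, with the robot touching nothing.
It also fails if it takes over 72 s, if anything falls off the work surface, if the arm or the gripper's body presses on something with over 40 N, if the wrist force passes 120 N, or if a joint passes its speed limit or range.

## Robot

A 6-joint arm with a two-finger parallel gripper is mounted at the origin on the work surface. World frame = base frame: x ahead of the robot, y to its left, z up, the work surface at z = 0. Lengths are in m, angles in rad, forces in N, time in s.
With the tool pointing down it reaches from about 0.2 to 0.875 m from the base axis. Payload 3.4 kg.
Tool frame: the origin (TCP) lies at the very end of the fingers, on their centre line; the grasp point (between the pads) lies 19 mm behind it (env.hold_point_z is the distance from the TCP to the grasp point, in m); z points along the fingers, y is the line along which they close (so a half turn about z gives the same grasp; the last joint's range is limited). The gripper opens to 94 mm and grips with 3 to 60 N. Pads are 16 mm wide; open, the fingers measure 119 mm over their backs; the gripper's body (75 mm by 177 mm) begins 78 mm behind the grasp point.
Start: joints at [1.184, 0.276, 1.505, -0, 1.361, -0.121], TCP at [0.151, 0.555, 0.166] pointing down, gripper open.
Joint ranges: [-2.89, 2.89], [-0.75, 2.08], [0.22, 2.7], [-1.18, 4.32], [0.11, 2.71], [-2.7, 2.7]. Speed limits (rad/s): [2.57, 2.57, 3.14, 3.14, 3.14, 3.14].

## Interface

Orientations are given as a rotation vector (axis times angle).
In Python, from bench import env gives the robot as it stands.
- The arm moves only by the tool play_rows, never from a script. Its argument "steps" is text: rows parted by semicolons, each of 7 numbers parted by spaces: the turn, a rotation vector about the tool's x, y, z in rad, then the shift along the tool's x, y, z in cm, then the opening, from 0 (shut) to 1 (fully open). A call has 1 to 8 rows; each row shifts and turns the commanded pose from where the row before left it, along the tool's axes as they then stand; what a row does not reach is not made up. A row lasts 1/8 s, in which the tool goes at most 62.5 mm and 10.7 degrees, less where a joint would pass 70% of its speed; a pose out of reach is approached as far as the arm can. A call with a gripper value outside its range is refused whole. The fingers move at their own pace and stop on an object; "force" is the grip in N (left out, the last holds). Time passes only in rows, so rows that do not move let the fingers close. It gives the time, the measured TCP pose, the force, the opening and the grip force at its end, in the units of the state.
- env.sense(): the state, without advancing time (a new reading comes with each control period).
- env.read_camera(name): name is "scene" or "top" or "wrist"; returns a dict with "frame" (420x560x3 uint8, red, green, blue), "camera_matrix" (3x3 intrinsics, pixels), "distortion" ([k1, k2, p1, p2, k3] as OpenCV has them; the pictures are not rectified), "eye" and "attitude" of the camera in the world. Camera axes: x right, y down, z forward; pixel columns grow to the right and rows downward; lengths in m; the calibration is good to about 2 mm. A picture is of the moment at which its call begins. There is no depth.
- env.finish_job(): hands the job in; it is judged then, once.
The state is a dict: "time": time; "q": joint angles; "qd": joint speeds; "effort": joint torques, N m; "position": TCP position; "tcp_rot": TCP orientation; "wrist_force": force on the tool from outside, world axes, zero at the start; "moment": the same for the moment, N m; "grip_width": finger opening in m; "finger_force": force on a finger pad.
Only numpy, scipy, OpenCV 4.12 (cv2) and the standard library are available. Lean on these libraries where they do the work, as an engineer would, in place of code of your own. Each camera call takes 0.05 s, during which the arm holds its last target. There are 200 camera calls.

## Working session

There is one attempt and no reset: what is moved stays moved. The work goes in short steps, Python scripts to look and compute and a tool call to move; the robot and the scene stay as the last step left them, time stands still between calls to the robot, and variables do not carry over. Pictures are saved under pics/ and viewed, at most 10 in all, crops included, and the job is handed in when it is done.

Besides the shell and the picture viewer there is one more tool, called as name(argument=value, ...) on one line, values as JSON. play_rows: Moves the arm, as the interface text tells. Its arguments: {"type":"object","properties":{"steps":{"type":"string"},"force":{"type":"number"}},"required":["steps"]}

```bash
mkdir -p pics
cat > h.py <<'E'
import numpy as np, cv2
from scipy.spatial.transform import Rotation as R
from bench import env
def cam(n):
    c=env.read_camera(n); return c
def rot(c):
    a=np.array(c["attitude"],float)
    return a if a.shape==(3,3) else (R.from_rotvec(a).as_matrix() if a.size==3 else R.from_quat(a).as_matrix())
def ray(c,uv,z):
    K=np.array(c["camera_matrix"]);d=np.array(c["distortion"])
    p=cv2.undistortPoints(np.array([[uv]],float),K,d)[0,0]
    v=rot(c)@np.array([p[0],p[1],1]);e=np.array(c["eye"])
    return e+v*(z-e[2])/v[2]
def proj(c,P):
    M=rot(c);K=np.array(c["camera_matrix"]);d=np.array(c["distortion"])
    rv=cv2.Rodrigues(M.T)[0];t=-M.T@np.array(c["eye"])
    return cv2.projectPoints(np.array(P,float).reshape(-1,3),rv,t,K,d)[0][:,0]
def save(c,n,box=None,s=1):
    f=c["frame"][:,:,::-1]
    if box: f=f[box[1]:box[3],box[0]:box[2]]
    cv2.imwrite("pics/"+n,cv2.resize(f,None,fx=s,fy=s,interpolation=cv2.INTER_CUBIC))
E
python3 - <<'E'
from h import *
import pickle
for n in("top","scene","wrist"):
    c=cam(n); pickle.dump(c,open(n+"0.pkl","wb")); print(n,c["eye"],c["attitude"],c["camera_matrix"])
    if n!="wrist": save(c,n+"0.png",None,1.4)
print(env.sense())
E
```

```text
top [ 0.53398759 -0.10785811  0.93425538] [-2.18041933  2.19373937  0.01844163] [[485.51453549   0.         279.11869168]
 [  0.         485.51453549 207.43091198]
 [  0.           0.           1.        ]]
scene [ 1.18095263 -0.2698777   0.52770923] [-1.82660012 -1.34919221  0.7300379 ] [[440.12721147   0.         275.74886409]
 [  0.         440.12721147 209.13348945]
 [  0.           0.           1.        ]]
wrist [0.07185743 0.57743987 0.3840267 ] [2.30596784 1.76341908 0.2525462 ] [[309.05927269   0.         282.22299693]
 [  0.         309.05927269 208.35953995]
 [  0.           0.           1.        ]]
{'time': 0.15, 'q': array([ 1.18400186e+00,  2.76400704e-01,  1.50582223e+00, -8.63119082e-06,
        1.36066555e+00, -1.20991121e-01]), 'qd': array([-0.00152738, -0.00114461, -0.00430163, -0.00183537, -0.00093865,
        0.00107943]), 'effort': array([ 2.03163996e-03, -4.04920721e+01, -2.37435061e+01,  6.99504605e-02,
        3.15022096e-02, -8.08390632e-05]), 'position': array([0.15087243, 0.55437647, 0.16563944]), 'tcp_rot': array([-4.16249954e-01, -3.11357397e+00,  1.97335885e-03]), 'wrist_force': array([ 0.29140499,  0.32232723, -0.31483246]), 'moment': array([ 0.03615851,  0.08178112, -0.00073539]), 'finger_force': 0.0, 'grip_width': 0.09373816145372821}
```

View pics/top0.png

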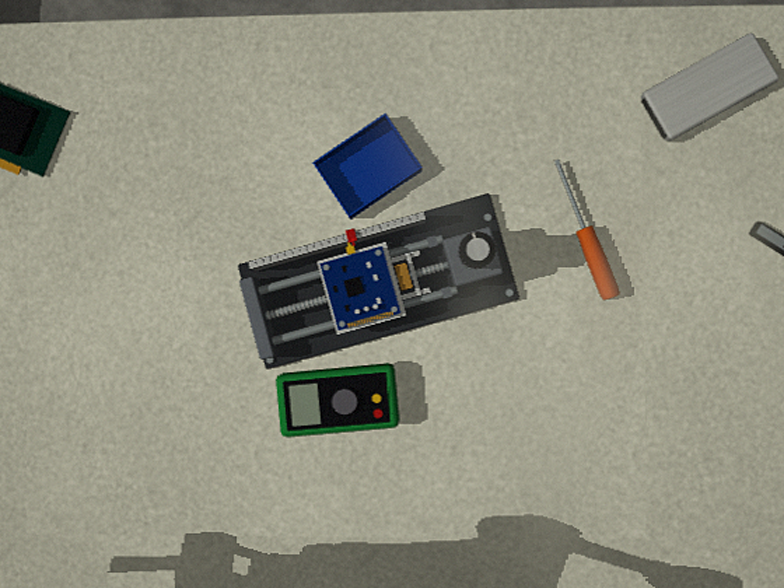

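View pics/scene0.png

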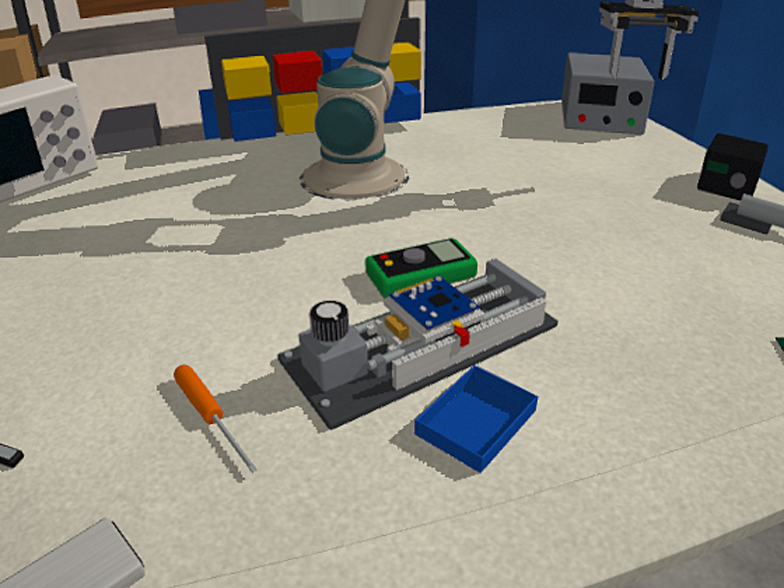

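The top view shows the knob at (475,249), the base corners at (491,194), (519,293), (239,265) and (268,367), and the pointer and index near (351,245). All of these are in the 1.4x picture. In the scene view the head and knob are clear, with the screwdriver beside the knob end.

Run:
```python
from h import *
import pickle
t=pickle.load(open("top0.pkl","rb"));s=pickle.load(open("scene0.pkl","rb"))
for n,p,z in[("c1",(491,194),.012),("c2",(519,293),.012),("c3",(239,265),.012),("c4",(268,367),.012),("knob",(475,249),.108),("ptr",(351,252),.056),("idx",(351,243),.056)]:
    print(n,ray(t,(p[0]/1.4,p[1]/1.4),z).round(4))
print("knob scene",ray(s,(329/1.4,310/1.4),.108).round(4))
a=cv2.resize(t["frame"][125:225,215:345],None,fx=4.6,fy=4.6,interpolation=cv2.INTER_CUBIC)
b=cv2.resize(s["frame"][200:290,190:350],None,fx=3.7,fy=3.7,interpolation=cv2.INTER_CUBIC)
cv2.imwrite("pics/crop1.png",a[:,:,::-1])
```

```text
c1 [ 0.6879 -0.2053  0.012 ]
c2 [ 0.5533 -0.2416  0.012 ]
c3 [0.5943 0.1402 0.012 ]
c4 [0.4544 0.1    0.012 ]
knob [ 0.6051 -0.1751  0.108 ]
ptr [ 0.6071 -0.0189  0.056 ]
idx [ 0.6188 -0.019   0.056 ]
knob scene [ 0.6059 -0.175   0.108 ]
```

View pics/crop1.png

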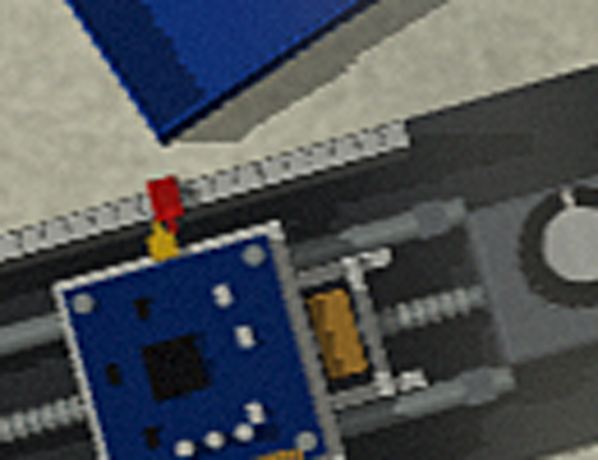

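Run:
```python
from h import *
s=env.sense();M=R.from_rotvec(s["tcp_rot"]).as_matrix();print(M.round(4))
w=pickle=None
import pickle;c=pickle.load(open("wrist0.pkl","rb"))
print("cam in tool",(M.T@(np.array(c["eye"])-s["position"])).round(4),"\n",(M.T@rot(c)).round(3))
d=np.array([.605,-.175,.166])-s["position"];print("tool shift cm",M.T@d*100)
```

```text
[[-9.649e-01  2.627e-01 -5.000e-04]
 [ 2.627e-01  9.649e-01 -1.200e-03]
 [ 1.000e-04 -1.300e-03 -1.000e+00]]
cam in tool [ 0.0823  0.0012 -0.2184] 
 [[ 0.001 -0.959 -0.282]
 [ 1.     0.     0.   ]
 [-0.    -0.282  0.959]]
tool shift cm [-6.29774247e+01 -5.84470976e+01  2.98649055e-02]
```

play_rows(steps="0 0 0.18 -4.5 -4.18 0 1;0 0 0 -4.5 -4.18 0 1;0 0 -0.18 -4.5 -4.18 0 1;0 0 0 -4.5 -4.18 0 1;0 0 0 -4.5 -4.18 0 1;0 0 0 -4.5 -4.18 0 1;0 0 0 -4.5 -4.18 0 1")

```text
time: 1.02
position: [0.3559, 0.1801, 0.1664]
tcp_rot: [0.432, 3.111, 0.001]
wrist_force: [0.8, 0.9, 0.2]
grip_width: 0.0941
finger_force: 0.0
```

play_rows(steps="0 0 0 -4.8 -3.9 0 1;0 0 0 -4.8 -3.9 0 1;0 0 0 -4.8 -3.9 0 1;0 0 0 -4.8 -3.9 0 1;0 0 0 -4.8 -3.9 0 1;0 0 0 -4.8 -3.9 0 1;0 0 0 -4.8 -3.9 0 1")

```text
time: 1.9
position: [0.6049, -0.1742, 0.166]
tcp_rot: [-0.433, -3.111, -0.001]
wrist_force: [0.9, 0.7, 0.4]
grip_width: 0.0938
finger_force: 0.0
```

play_rows(steps="0 0 0.18 0 0 0 1;0 0 0.18 0 0 0 1;0 0 0.18 0 0 0 1;0 0 0.18 0 0 0 1;0 0 0.18 0 0 0 1;0 0 0.18 0 0 0 1;0 0 0.18 0 0 0 1;0 0 0.18 0 0 0 1")

```text
time: 2.9
position: [0.6038, -0.1723, 0.1659]
tcp_rot: [-2.382, -2.047, 0.0]
wrist_force: [-0.6, 0.1, 0.6]
grip_width: 0.0939
finger_force: 0.0
```

play_rows(steps="0 0 0.18 0 0 0 1;0 0 0.18 0 0 0 1;0 0 0.18 0 0 0 1;0 0 0.18 0 0 0 1;0 0 0.18 0 0 0 1;0 0 0.18 0 0 0 1;0 0 0.18 0 0 0 1;0 0 0.18 0 0 0 1")

```text
time: 3.9
position: [0.6038, -0.1723, 0.1658]
tcp_rot: [-3.141, 0.032, 0.001]
wrist_force: [-0.9, 0.3, -0.7]
grip_width: 0.0942
finger_force: 0.0
```

Run:
```python
from h import *
s=env.sense();print(s["q"].round(3),s["position"],s["wrist_force"],s["moment"]);M=R.from_rotvec(s["tcp_rot"]).as_matrix();print(M.round(4))
c=cam("wrist");save(c,"w1.png",None,1.4)
import pickle;pickle.dump(c,open("w1.pkl","wb"))
print(proj(c,[[.605,-.175,.108],[.605,-.175,.064]])*1.4)
```

```text
[-0.389  0.357  1.386  0.     1.4    1.202] [ 0.60379945 -0.17233607  0.16583422] [-0.86257582  0.31435578 -0.70689566] [-0.04394579  0.12275314 -0.02925118]
[[ 9.998e-01 -2.050e-02 -9.000e-04]
 [-2.050e-02 -9.998e-01  5.000e-04]
 [-9.000e-04 -5.000e-04 -1.000e+00]]
[[400.93224854 292.35900116]
 [400.22061086 276.06682666]]
```

View pics/w1.png

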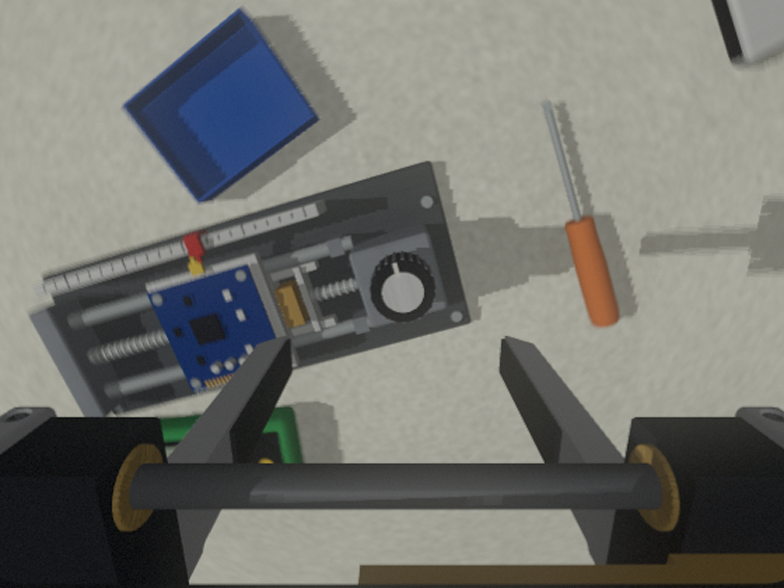

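The wrist view shows the white top disc of the knob at (403,291), the tick at (397,266), the head corners at about (350,250), (437,232) and (370,328), and both fingers clear of the knob.

Run:
```python
from h import *
import pickle
for f,u in(("w1.pkl",(403/1.4,291/1.4)),("top0.pkl",(477/1.4,249/1.4))):
    c=pickle.load(open(f,"rb"));g=cv2.cvtColor(c["frame"],cv2.COLOR_RGB2GRAY)
    x0,y0=int(u[0])-25,int(u[1])-25
    p=cv2.GaussianBlur(cv2.resize(g[y0:y0+50,x0:x0+50],None,fx=8,fy=8,interpolation=cv2.INTER_CUBIC),(0,0),3)
    _,b=cv2.threshold(p,125,255,0)
    n,l,st,ce=cv2.connectedComponentsWithStats(b)
    i=l[200,200]; print(f,st[i],ce[i])
    cnt=max(cv2.findContours((l==i).astype('uint8'),0,1)[0],key=cv2.contourArea)
    e=cv2.fitEllipse(cv2.convexHull(cnt)); m=cv2.minEnclosingCircle(cnt)
    for q in(e[0],ce[i]):
        uv=(x0+(q[0]+.5)/8-.5,y0+(q[1]+.5)/8-.5);print(e[1],uv,ray(c,uv,.108).round(4))
    if f=="w1.pkl":
        P=[ray(c,(a/1.4,b/1.4),.064) for a,b in((350,250),(437,232),(370,328))];print(np.round(P,4),"head c",((P[1]+P[2])/2).round(4))
        save(c,"w1k.png",(235,155,345,240),7)
```

```text
w1.pkl [   89    48   235   279 42683] [205.28585151 210.37131879]
(231.1328887939453, 289.38531494140625) (286.54186248779297, 205.50012588500977) [ 0.6082 -0.1752  0.108 ]
(231.1328887939453, 289.38531494140625) (np.float64(287.2232314387461), np.float64(207.85891484900313)) [ 0.6059 -0.1758  0.108 ]
[[ 0.6259 -0.1377  0.064 ]
 [ 0.6381 -0.2028  0.064 ]
 [ 0.5631 -0.1504  0.064 ]] head c [ 0.6006 -0.1766  0.064 ]
top0.pkl [  150   118   126   153 12661] [209.80009478 206.01579654]
(124.45769500732422, 156.47972106933594) (340.43848037719727, 176.2606906890869) [ 0.6078 -0.1771  0.108 ]
(124.45769500732422, 156.47972106933594) (np.float64(340.7875118474054), np.float64(177.3144745675697)) [ 0.606  -0.1777  0.108 ]
```

View pics/w1k.png

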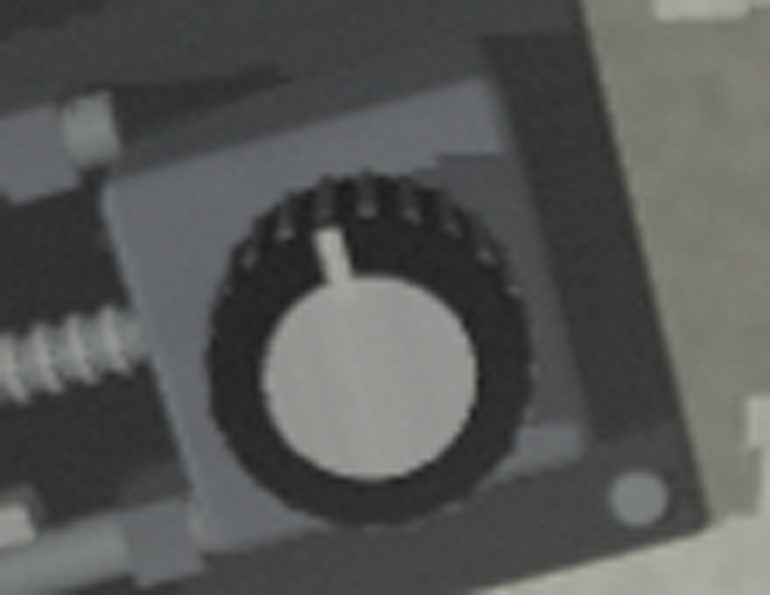

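Run:
```python
from h import *
import pickle
c=pickle.load(open("w1.pkl","rb"));f=lambda a,b:((a+.5)/7+235-.5,(b+.5)/7+155-.5)
k=ray(c,f(370,376),.108);P=[ray(c,f(*p),.064) for p in((108,185),(490,85),(200,550),(585,455))]
print("disc",k,"rim",ray(c,f(370,350),.1),"head",np.round(P,4),np.mean(P,0))
s=env.sense();M=R.from_rotvec(s["tcp_rot"]).as_matrix();k[2]=.076;print(M.T@(k-s["position"])*100)
```

```text
disc [ 0.60550709 -0.17598479  0.108     ] rim [ 0.6068589 -0.1761301  0.1      ] head [[ 0.6233 -0.1375  0.064 ]
 [ 0.6373 -0.195   0.064 ]
 [ 0.5645 -0.1492  0.064 ]
 [ 0.5791 -0.2098  0.064 ]] [ 0.60105065 -0.17287196  0.064     ]
[0.18233049 0.35580528 8.98407972]
```

play_rows(steps="0 0 0 0.18 0.36 3 1;0 0 0 0 0 3 1;0 0 0 0 0 2 1;0 0 0 0 0 1 1;0 0 0 0 0 0 0.65;0 0 0 0 0 0 0.55", force=4)

```text
time: 4.7
position: [0.6066, -0.1763, 0.0772]
tcp_rot: [3.141, -0.022, 0.003]
wrist_force: [-0.1, -0.2, 0.4]
grip_width: 0.0776
finger_force: 0.0
```

play_rows(steps="0 0 0 0 0 0 0.5;0 0 0 0 0 0 0.45;0 0 0 0 0 0 0.4;0 0 0 0 0 0 0.4", force=4)

```text
time: 5.2
position: [0.6059, -0.1761, 0.0764]
tcp_rot: [-3.141, 0.023, -0.0]
wrist_force: [0.8, -0.9, -0.2]
grip_width: 0.0386
finger_force: 0.0
```

```bash
cat > st.py <<'E'
from h import *
s=env.sense();M=R.from_rotvec(s["tcp_rot"]).as_matrix()
print("t",round(s["time"],2),"pos",s["position"].round(5),"yaw",round(float(np.arctan2(M[1,0],M[0,0])),4),"Ftool",(M.T@s["wrist_force"]).round(2),"Mtool",(M.T@s["moment"]).round(3),"w",round(s["grip_width"],5),"ff",round(s["finger_force"],2),"q6",s["q"][5].round(3))
E
python3 st.py
```

```text
t 5.2 pos [ 0.60586 -0.1761   0.07641] yaw -0.0145 Ftool [0.79 0.9  0.21] Mtool [-0.007 -0.18  -0.039] w 0.03863 ff 0.0 q6 1.192
```

```bash
python3 - <<'E'
from h import *
a=cam("wrist");b=cam("scene")
A=cv2.resize(a["frame"][150:420,140:440],(450,405));B=cv2.resize(b["frame"][120:300,180:330],(340,405),interpolation=cv2.INTER_CUBIC)
cv2.imwrite("pics/g1.png",np.hstack([A,B])[:,:,::-1])
E
python3 st.py
```

```text
t 5.3 pos [ 0.60583 -0.1761   0.0763 ] yaw -0.0145 Ftool [-0.51 -0.03  0.04] Mtool [-0.024 -0.127 -0.035] w 0.03803 ff 0.0 q6 1.192
```

View pics/g1.png

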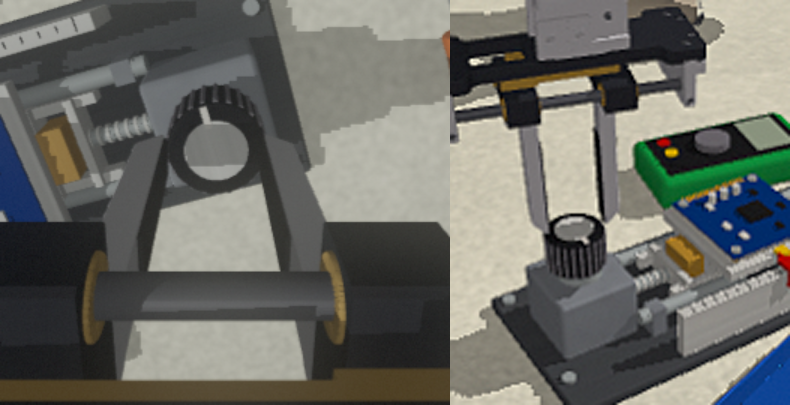

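The crop suggests the fingertips are not where the knob is: in the scene view they sit behind it or above it. I'll project the TCP into both pictures to check.

Run:
```python
from h import *
s=env.sense();p=s["position"];print(p,s["q"].round(3))
for n,o,k in(("wrist",(140,150),1.5),("scene",(180,120),None)):
    c=cam(n);q=proj(c,[p,p+[0,.022,0],p+[0,-.022,0],p+[0,0,.032],[.6055,-.176,.108]])
    q=(q-o)*(1.5 if k else (340/150.,405/180.));print(n,(q+([0,0] if k else [450,0])).round(0).tolist(),c["eye"])
```

```text
[ 0.60583178 -0.17609862  0.07630378] [-0.393  0.417  1.518  0.     1.206  1.192]
wrist [[216.0, 123.0], [172.0, 124.0], [260.0, 123.0], [216.0, 149.0], [216.0, 150.0]] [ 0.68828996 -0.17606548  0.29481766]
scene [[576.0, 263.0], [605.0, 257.0], [547.0, 269.0], [573.0, 228.0], [573.0, 228.0]] [ 1.18095263 -0.2698777   0.52770923]
```

Run:
```python
from h import *
print(env.hold_point_z,[a for a in dir(env) if a[0]!='_'])
a=cam("wrist");b=cam("scene")
A=cv2.resize(a["frame"][200:300,200:340],(560,400),interpolation=cv2.INTER_CUBIC)[:,:470];B=cv2.resize(b["frame"][190:250,210:258],(320,400),interpolation=cv2.INTER_CUBIC)
f=np.hstack([A,B])[:,:,::-1].astype(float)
cv2.imwrite("pics/g2.png",255*(f/255)**.5)
```

```text
0.0188 ['Unreachable', 'finish_job', 'hold_point_z', 'read_camera', 'sense'][ WARN:0@1.045] global loadsave.cpp:1063 imwrite_ Unsupported depth image for selected encoder is fallbacked to CV_8U.
```

View pics/g2.png

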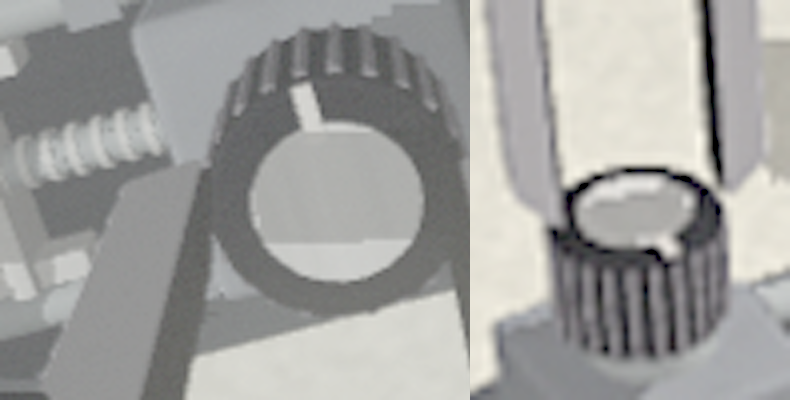

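In these crops the rendered fingertips end at about the height of the knob's top, with no contact felt. That puts them roughly 35 mm above the reported TCP. I'll open, go lower in small steps watching the force, and close gently.

play_rows(steps="0 0 0 0 0 0 1;0 0 0 0 0 0 1;0 0 0 0 0 0 1;0 0 0 0 0 0 1;0 0 0 0 0 0.5 1;0 0 0 0 0 0.5 1;0 0 0 0 0 0.5 1")

```text
time: 6.38
position: [0.6057, -0.176, 0.0607]
tcp_rot: [-3.141, 0.023, 0.001]
wrist_force: [-0.9, -1.0, -0.4]
grip_width: 0.0941
finger_force: 0.0
```

play_rows(steps="0 0 0 0 0 0.4 1;0 0 0 0 0 0.4 1;0 0 0 0 0 0.4 1;0 0 0 0 0 0 0.75;0 0 0 0 0 0 0.65;0 0 0 0 0 0 0.6;0 0 0 0 0 0 0.55", force=4)

```text
time: 7.25
position: [0.606, -0.1761, 0.0495]
tcp_rot: [3.141, -0.023, 0.001]
wrist_force: [-0.1, 0.1, 0.4]
grip_width: 0.0572
finger_force: 0.0
```

play_rows(steps="0 0 0 0 0 0 0.5;0 0 0 0 0 0 0.47;0 0 0 0 0 0 0.44;0 0 0 0 0 0 0.44", force=4)

```text
time: 7.75
position: [0.6059, -0.1768, 0.0495]
tcp_rot: [3.14, -0.023, 0.0]
wrist_force: [0.3, -3.2, 0.9]
grip_width: 0.0438
finger_force: 4.0
```

```bash
python3 st.py
```

```text
t 7.75 pos [ 0.60594 -0.17682  0.04945] yaw -0.0143 Ftool [ 0.39  3.16 -0.86] Mtool [-0.545 -0.2    0.025] w 0.04383 ff 4.0 q6 1.192
```

play_rows(steps="0 0 0 0 0.07 0 0.4;0 0 0 0 0 0 0.4;0 0 0 0 0 0 0.4", force=20)

```text
time: 8.12
position: [0.6059, -0.1769, 0.0494]
tcp_rot: [3.141, -0.023, 0.0]
wrist_force: [-0.1, -1.9, 1.3]
grip_width: 0.0434
finger_force: 20.0
```

```bash
python3 st.py
```

```text
t 8.12 pos [ 0.60593 -0.17688  0.04944] yaw -0.0145 Ftool [-0.04  1.88 -1.29] Mtool [-0.354 -0.211 -0.013] w 0.04341 ff 20.0 q6 1.191
```

play_rows(steps="0 0 -0.08 0 0 0 0.4;0 0 -0.08 0 0 0 0.4;0 0 -0.08 0 0 0 0.4;0 0 0 0 0 0 0.4", force=20)

```text
time: 8.62
position: [0.6059, -0.1762, 0.0494]
tcp_rot: [-3.121, -0.352, -0.0]
wrist_force: [-0.3, -0.0, 2.6]
grip_width: 0.0433
finger_force: 20.0
```

```bash
python3 st.py
```

```text
t 8.62 pos [ 0.60586 -0.17617  0.04944] yaw 0.2246 Ftool [-0.31 -0.04 -2.57] Mtool [ 0.032 -0.185 -0.053] w 0.04327 ff 20.0 q6 0.952
```

play_rows(steps="0 0 -0.1 0 -0.03 0 0.4;0 0 -0.1 0 -0.03 0 0.4;0 0 -0.1 0 -0.03 0 0.4;0 0 -0.1 0 -0.03 0 0.4;0 0 0 0 0 0 0.4")

```text
time: 9.25
position: [0.6053, -0.175, 0.0494]
tcp_rot: [-2.989, -0.963, -0.001]
wrist_force: [-0.7, 0.9, 2.2]
grip_width: 0.0435
finger_force: 20.0
```

```bash
python3 st.py
```

```text
t 9.25 pos [ 0.60534 -0.17502  0.04941] yaw 0.6231 Ftool [-0.06 -1.19 -2.19] Mtool [ 0.267 -0.083  0.015] w 0.04348 ff 20.0 q6 0.555
```

play_rows(steps="0 0 -0.1 0 -0.05 0 0.4;0 0 -0.1 0 -0.036 0 0.4;0 0 -0.1 0 -0.036 0 0.4;0 0 -0.1 0 -0.036 0 0.4;0 0 -0.1 0 -0.036 0 0.4;0 0 -0.1 0 -0.036 0 0.4;0 0 0 0 0 0 0.4")

```text
time: 10.12
position: [0.6037, -0.1738, 0.0494]
tcp_rot: [-2.572, -1.803, -0.001]
wrist_force: [-0.3, 1.0, 2.1]
grip_width: 0.0439
finger_force: 20.0
```

```bash
python3 st.py
python3 - <<'E'
from h import *
import pickle
pickle.dump((cam("top"),env.sense()),open("t1.pkl","wb"))
E
```

```text
t 10.12 pos [ 0.60375 -0.17379  0.04937] yaw 1.2225 Ftool [ 0.84 -0.57 -2.1 ] Mtool [0.201 0.052 0.064] w 0.04386 ff 20.0 q6 -0.043
```

play_rows(steps="0 0 -0.1 0 -0.036 0 0.4;0 0 -0.1 0 -0.036 0 0.4;0 0 -0.1 0 -0.034 0 0.4;0 0 -0.1 0 -0.034 0 0.4;0 0 -0.1 0 -0.034 0 0.4;0 0 -0.1 0 -0.034 0 0.4;0 0 -0.1 0 -0.034 0 0.4;0 0 0 0 0 0 0.4")

```text
time: 11.18
position: [0.6015, -0.1738, 0.0494]
tcp_rot: [-1.799, -2.576, -0.001]
wrist_force: [-0.5, 0.8, 2.4]
grip_width: 0.0437
finger_force: 20.0
```

```bash
python3 st.py
```

```text
t 11.18 pos [ 0.60146 -0.17377  0.04936] yaw 1.9224 Ftool [ 0.96 -0.18 -2.4 ] Mtool [0.024 0.183 0.01 ] w 0.04368 ff 20.0 q6 -0.745
```

play_rows(steps="0 0 -0.1 0 -0.034 0 0.4;0 0 -0.1 0 -0.034 0 0.4;0 0 -0.1 0 -0.034 0 0.4;0 0 -0.1 0 -0.034 0 0.4;0 0 -0.1 0 -0.034 0 0.4;0 0 -0.1 0 -0.034 0 0.4;0 0 0 0 0 0 0.4")

```text
time: 12.05
position: [0.5999, -0.175, 0.0494]
tcp_rot: [0.958, 2.992, 0.001]
wrist_force: [0.4, 1.6, 1.8]
grip_width: 0.0432
finger_force: 20.0
```

```bash
python3 st.py
python3 - <<'E'
from h import *
import pickle
a=pickle.load(open("top0.pkl","rb"));b=cam("top");w=cam("wrist");sc=cam("scene")
pickle.dump((b,w,sc),open("p2.pkl","wb"))
r=lambda c,x,y,w,h,s:cv2.resize(c["frame"][y:y+h,x:x+w],(w*s,h*s),interpolation=cv2.INTER_CUBIC)
A=np.hstack([r(a,225,150,66,48,6),r(b,225,150,66,48,6)])
B=np.hstack([cv2.resize(w["frame"],(396,297)),r(sc,290,215,66,49,6)[:297,:396]])
cv2.imwrite("pics/g3.png",np.vstack([A,B])[:,:,::-1])
E
```

```text
t 12.05 pos [ 0.59986 -0.17495  0.04939] yaw 2.522 Ftool [ 0.64  1.5  -1.84] Mtool [-0.225  0.072  0.079] w 0.04324 ff 20.0 q6 -1.347Traceback (most recent call last):
  File "<stdin>", line 7, in <module>
    return _nx.concatenate(arrs, 1, dtype=dtype, casting=casting)
           ~~~~~~~~~~~~~~~^^^^^^^^^^^^^^^^^^^^^^^^^^^^^^^^^^^^^^^
ValueError: all the input array dimensions except for the concatenation axis must match exactly, but along dimension 0, the array at index 0 has size 297 and the array at index 1 has size 294
```

Run:
```python
from h import *
import pickle
a=pickle.load(open("top0.pkl","rb"));b,w,sc=pickle.load(open("p2.pkl","rb"))
r=lambda c,x,y,w,h,s:cv2.resize(c["frame"][y:y+h,x:x+w],(w*s,h*s),interpolation=cv2.INTER_CUBIC)
A=np.hstack([r(a,225,150,66,48,6),r(b,225,150,66,48,6)])
B=np.hstack([cv2.resize(w["frame"],(396,297)),r(sc,290,215,66,50,6)[:297,:396]])
cv2.imwrite("pics/g3.png",np.vstack([A,B])[:,:,::-1])
```

View pics/g3.png

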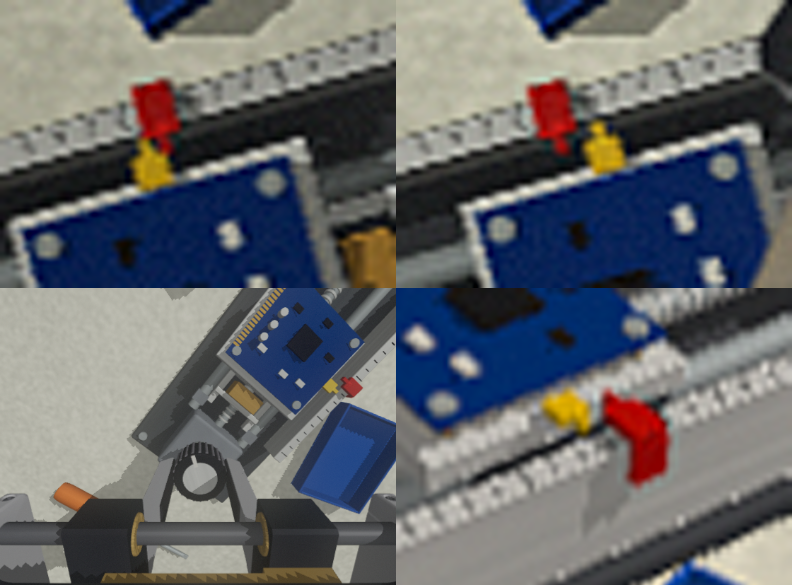

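The carriage is now clearly past the index: the pointer tip is at (596,130) against the red tip at (563,150), about 12 mm towards the knob. Next I turn clockwise.

play_rows(steps="0 0 0.1 0 0.034 0 0.4;0 0 0.1 0 0.034 0 0.4;0 0 0.1 0 0.034 0 0.4;0 0 0.1 0 0.034 0 0.4;0 0 0.1 0 0.034 0 0.4;0 0 0.1 0 0.034 0 0.4;0 0 0.1 0 0.034 0 0.4;0 0 0 0 0 0 0.4")

```text
time: 13.2
position: [0.6017, -0.1737, 0.0494]
tcp_rot: [1.921, 2.485, 0.0]
wrist_force: [0.9, 1.0, 2.2]
grip_width: 0.0437
finger_force: 20.0
```

```bash
python3 st.py
```

```text
t 13.2 pos [ 0.60174 -0.17375  0.0494 ] yaw 1.8256 Ftool [ 0.75  1.08 -2.25] Mtool [-0.02   0.167 -0.005] w 0.04372 ff 20.0 q6 -0.647
```

play_rows(steps="0 0 0.1 0 0.034 0 0.4;0 0 0.1 0 0.034 0 0.4;0 0 0.1 0 0.034 0 0.4;0 0 0.1 0 0.034 0 0.4;0 0 0.1 0 0.034 0 0.4;0 0 0.1 0 0.034 0 0.4;0 0 0.1 0 0.034 0 0.4;0 0 0 0 0 0 0.4")

```text
time: 14.2
position: [0.604, -0.174, 0.0494]
tcp_rot: [2.655, 1.678, 0.0]
wrist_force: [0.8, 1.2, 3.1]
grip_width: 0.0435
finger_force: 20.0
```

```bash
python3 st.py
cat > pm.py <<'E'
from h import *
import pickle
P=np.array([.612,-.019,.056]);th=np.deg2rad(15.5);X=np.array([np.cos(th),np.sin(th)]);Y=np.array([-np.sin(th),np.cos(th)])
def rect(c,half=.03,res=.00025):   # ortho patch at z=.056, stage axes: cols=-Y (right = to knob), rows=-X
    n=int(2*half/res);k=(np.arange(n)-n/2)*res
    g=np.stack([np.r_[P[:2]+a*(-Y)+b*(-X),.056] for b in k for a in k])
    uv=proj(c,g).reshape(n,n,2).astype(np.float32)
    return cv2.remap(c["frame"],uv[...,0],uv[...,1],cv2.INTER_CUBIC)
def meas(c,res=.00025):
    I=rect(c).astype(int);r,g,b=I[...,0],I[...,1],I[...,2]
    red=(r>90)&(r>2.2*g)&(r>2.2*b);yel=(r>90)&(g>.6*r)&(b<.5*r)&(g<.95*r)
    return I,red,yel
E
python3 - <<'E'
from pm import *
a=pickle.load(open("top0.pkl","rb"));b,w,sc=pickle.load(open("p2.pkl","rb"))
W=cam("wrist");S=cam("scene");T=cam("top");pickle.dump((T,W,S),open("p3.pkl","wb"))
rows=[]
for row in((a,b,T),(w,W,S)):
    rows.append(np.hstack([cv2.resize(rect(c),(260,260),interpolation=cv2.INTER_NEAREST) for c in row]))
cv2.imwrite("pics/g4.png",np.vstack(rows)[:,:,::-1])
E
```

```text
t 14.2 pos [ 0.60398 -0.174    0.0494 ] yaw 1.1273 Ftool [ 1.41  0.26 -3.08] Mtool [ 0.154  0.093 -0.034] w 0.04355 ff 20.0 q6 0.052
```

View pics/g4.png

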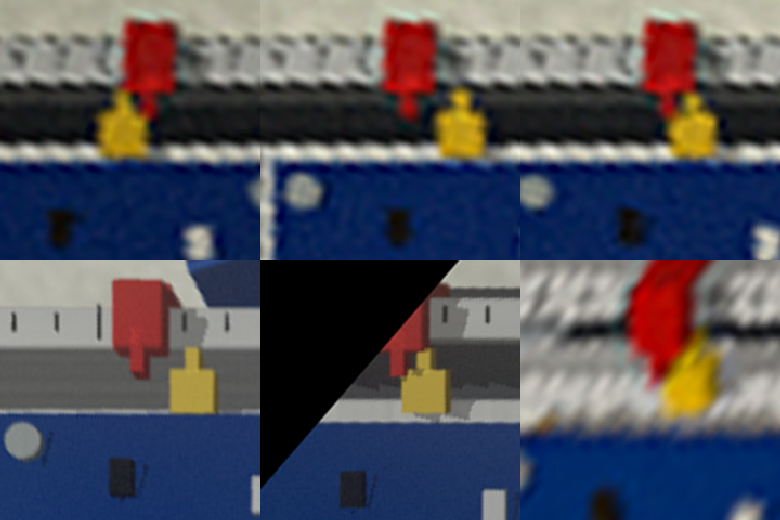

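Rectified patches at 0.23 mm/px show the red tip at x=398 and the pointer at x=425 in the wrist view, and 669 against 693 in the top view. About 6 mm remains. I'll refine that numerically.

```bash
cat >> pm.py <<'E'
def cols(c,yr=(80,148),rr=(86,106)):
    I,red,yel=meas(c); f=lambda m,a,b:(np.nan if m[a:b].sum()<10 else (np.nonzero(m[a:b])[1].mean()-120)*.25)
    return [round(float(f(yel,84,96)),2),round(float(f(yel,104,140)),2),round(float(f(red,90,104)),2),round(float(f(red,30,75)),2),int(yel.sum()),int(red[90:104].sum())]
E
python3 - <<'E'
from pm import *
a=pickle.load(open("top0.pkl","rb"));b,w,sc=pickle.load(open("p2.pkl","rb"));T,W,S=pickle.load(open("p3.pkl","rb"))
print("mm to knob: ystem, ybody, redtip, redbody")
for n,c in(("top0",a),("top2",b),("top3",T),("w2",w),("w3",W)):print(n,cols(c))
E
```

```text
mm to knob: ystem, ybody, redtip, redbody
top0 [-2.19, -1.94, 4.01, 4.33, 2060, 180]
top2 [16.15, 16.12, 3.92, 4.37, 2177, 211]
top3 [9.69, 9.68, 3.83, 4.37, 1994, 193]
w2 [14.38, 14.37, 1.62, 1.65, 1899, 166]
w3 [7.69, 7.73, 1.5, 4.72, 1866, 182]
```

play_rows(steps="0 0 0.1 0 0.034 0 0.4;0 0 0.1 0 0.034 0 0.4;0 0 0.1 0 0.034 0 0.4;0 0 0.1 0 0.034 0 0.4;0 0 0.1 0 0.034 0 0.4;0 0 0.1 0 0.034 0 0.4;0 0 0 0 0 0 0.4;0 0 0 0 0 0 0.4")

```text
time: 15.35
position: [0.6054, -0.1753, 0.0494]
tcp_rot: [3.033, 0.819, 0.0]
wrist_force: [0.2, 1.0, 3.8]
grip_width: 0.0435
finger_force: 20.0
```

```bash
python3 st.py
python3 - <<'E'
from pm import *
T=cam("top");W=cam("wrist")
for n,c in(("top",T),("w",W)):print(n,cols(c))
E
```

```text
t 15.35 pos [ 0.60539 -0.17533  0.04936] yaw 0.5272 Ftool [ 0.67 -0.79 -3.78] Mtool [ 0.183 -0.    -0.106] w 0.04352 ff 20.0 q6 0.651
top [nan, 4.77, 3.88, 4.36, 1733, 193]
w [4.2, 3.07, 1.26, 1.4, 1610, 173]
```

play_rows(steps="0 0 0.04 0 0.014 0 0.4;0 0 0.04 0 0.014 0 0.4;0 0 0 0 0 0 0.4;0 0 0 0 0 0 0.4;0 0 0 0 0 0 0.6;0 0 0 0 0 0 0.8;0 0 0 0 0 0 1;0 0 0 0 0 0 1")

```text
time: 16.45
position: [0.6054, -0.1754, 0.0491]
tcp_rot: [-3.064, -0.694, 0.001]
wrist_force: [0.5, 0.3, 0.2]
grip_width: 0.0803
finger_force: 0.0
```

play_rows(steps="0 0 0 0 0 0 1;0 0 0 0 0 0 1;0 0 0 0 0 -3 1;0 0 0 0 0 -5 1;0 0 0.09 0 0 0 1;0 0 0.09 0 0 0 1;0 0 0 0 0 0 1")

```text
time: 17.32
position: [0.6055, -0.1754, 0.1295]
tcp_rot: [3.114, 0.418, 0.0]
wrist_force: [0.3, 0.9, -0.5]
grip_width: 0.0941
finger_force: 0.0
```

```bash
python3 st.py
python3 - <<'E'
from pm import *
s=env.sense();M=R.from_rotvec(s["tcp_rot"]).as_matrix()
print(M.T@(np.array([.612,-.019,.09])-s["position"])*100)
T=cam("top");print(cols(T));print(cols(cam("wrist")))
E
```

```text
t 17.32 pos [ 0.60549 -0.17544  0.12947] yaw 0.2666 Ftool [ 0.54 -0.79  0.46] Mtool [ 0.011 -0.209 -0.013] w 0.09407 ff 0.0 q6 0.912
[  4.74890224 -14.91985929   3.94675603]
[nan, 3.98, 3.91, 4.37, 1682, 196]
[nan, 2.64, 1.5, 1.69, 1527, 172]
```

play_rows(steps="0 0 0 1.2 -3.73 0 1;0 0 0 1.2 -3.73 0 1;0 0 0 1.2 -3.73 0 1;0 0 0 1.2 -3.73 0 1;0 0 0 0 0 2 1;0 0 0 0 0 1.5 1;0 0 0 0 0 0 1;0 0 0 0 0 0 1")

```text
time: 18.42
position: [0.6131, -0.0195, 0.0946]
tcp_rot: [3.114, 0.415, 0.001]
wrist_force: [-0.3, 0.0, 0.0]
grip_width: 0.0942
finger_force: 0.0
```

```bash
python3 st.py
python3 - <<'E'
from pm import *
c=cam("wrist");T=cam("top");pickle.dump((c,T),open("p5.pkl","wb"));print(c["eye"],cols(c),cols(T),proj(c,P))
u,v=proj(c,P)[0].astype(int)
A=cv2.resize(c["frame"][v-30:v+30,u-40:u+40],(480,360),interpolation=cv2.INTER_CUBIC)
B=cv2.resize(rect(c)[60:150,60:180],(320,240));B2=np.vstack([B,cv2.resize(c["frame"],(320,120*2))[:120]])
cv2.imwrite("pics/g5.png",np.hstack([A,B2])[:,:,::-1])
E
```

```text
t 18.43 pos [ 0.61306 -0.0195   0.09456] yaw 0.2648 Ftool [-0.28 -0.08 -0.04] Mtool [-0.035 -0.124  0.   ] w 0.09418 ff 0.0 q6 1.161
[0.69254748 0.0032503  0.3130842 ] [nan, 2.15, 2.45, 2.26, 1405, 120] [nan, nan, nan, nan, 0, 0] [[282.53190557 217.80148024]]
```

View pics/g5.png

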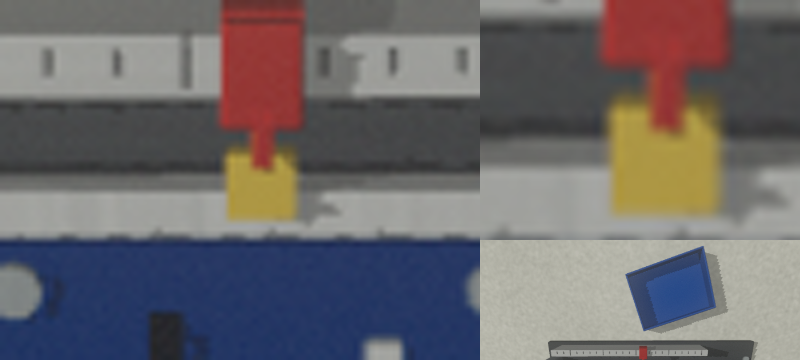

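The straight-down view shows the red tip spanning 252–274 (centre 263) and the yellow pointer block spanning 227–298 (centre 262.5). That is aligned to about 0.1–0.3 mm, with the gripper clear of everything, so I'm handing it in.

```bash
python3 -c "
from bench import env
print(env.finish_job())"
```

```text
the job is handed in; nothing more can be done
None
```

I wound the carriage back about 12 mm past the index, then brought it up with a last clockwise turn. The pointer now sits within about 0.3 mm of the red index, the knob is released, nothing is being touched, and the job is handed in (about 18.5 s used); the hand-in gave no verdict.

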